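# Sort puppet neck sleeves on the pin gauge

### The arm

A 6-joint arm with a two-finger parallel gripper is mounted at the origin on the work surface. World frame = base frame: x ahead of the robot, y to its left, z up, the work surface at z = 0. Lengths are in m, angles in rad, forces in N, time in s.
With the tool pointing down it reaches from about 0.225 to 0.875 m from the base axis. Payload 3.4 kg.
Tool frame: the origin (TCP) lies at the very end of the fingers, on their centre line; the grasp point (between the pads) lies manip.grip_point_offset behind it (manip.grip_point_offset is the distance from the TCP to the grasp point, in m); z points along the fingers, y is the line along which they close (so a half turn about z gives the same grasp; the last joint's range is limited). The gripper opens to 85 mm and grips with 20 to 120 N. Pads are 22 mm wide; open, the fingers measure 114 mm over their backs; the gripper's body (76 mm by 85 mm) begins 54 mm behind the grasp point. The pads swing forward as they close: fully open they stand 13 mm farther back than shut.
Start: joints at [-1.373, 0.276, 1.505, -0, 1.361, -0.121], TCP at [0.18, -0.546, 0.231] pointing down, gripper open.
Joint ranges: [-2.89, 2.89], [-0.75, 2.08], [0.22, 2.7], [-1.18, 4.32], [0.11, 2.71], [-2.7, 2.7]. Speed limits (rad/s): [2.57, 2.57, 3.14, 3.14, 3.14, 3.14].

### API

Orientations are given as a unit quaternion [w, x, y, z].
In Python, from rig import manip gives the robot as it stands.
- The arm moves only by the shell command python3 -m pendant 'ROWS' [FORCE]. ROWS is JSON, a list of rows, each an object of numbers: "jaw": the opening, from -1 (shut) to 1 (fully open); "tx", "ty", "tz": the shift along the world's x, y, z in cm; "ax", "ay", "az": the turn, a rotation vector about the world's x, y, z in degrees. In form: [{"jaw": .., "tx": .., "ty": .., "tz": .., "ax": .., "ay": .., "az": ..}, ...]. A call has 1 to 10 rows; each row is the pose to reach, as a shift and turn from the pose commanded when the call began; what a row does not reach only later rows make up. A row lasts 1/8 s, in which the tool goes at most 62.5 mm and 10.7 degrees, less where a joint would pass 70% of its speed; a pose out of reach is approached as far as the arm can. A call with a gripper value outside its range is refused whole. The fingers move at their own pace and stop on an object; FORCE is the grip in N (left out, the last holds). Time passes only in rows, so rows that repeat a pose let the fingers close. It gives the time, the measured TCP pose, the force, the opening and the grip force at its end, in the units of the state.
- manip.get_state(): the state, without advancing time (a new reading comes with each control period).
- manip.get_image(name): name is "scene" or "top" or "wrist"; returns a dict with "pixels" (420x560x3 uint8, blue, green, red), "depth" (420x560 float32, m along the optical axis (not along the pixel's ray), 0 where there is no reading), "fx", "fy", "cx", "cy" (pixels), "D" ([k1, k2, p1, p2, k3] as OpenCV has them; the pictures are not rectified), "pose" (4x4, takes a point from camera to world coordinates). Camera axes: x right, y down, z forward; pixel columns grow to the right and rows downward; lengths in m; the calibration is good to about 2 mm. A picture is of the moment at which its call begins.
- manip.sign_off(): hands the job in; it is judged then, once.
The state is a dict: "clock": time; "qpos": joint angles; "qd": joint speeds; "effort": joint torques, N m; "position": TCP position; "ee_rot": TCP orientation; "contact_force": force on the tool from outside, world axes, zero at the start; "moment": the same for the moment, N m; "width": finger opening in m; "gripper_force": force on a finger pad.
Only numpy, scipy, OpenCV 4.12 (cv2) and the standard library are available. Lean on these libraries where they do the work, as an engineer would, in place of code of your own. Each camera call takes 0.05 s, during which the arm holds its last target. There are 200 camera calls.

### The job

First test both wooden neck sleeves on the gauge jig: slide each one along its rods towards its gauge pin until it stops. Then leave the sleeve that fits fully home on a pin, up against the blue stop block, and lay the one that the pin's nose stops in the red bin. Leave the other things on the bench where they are.

Things in the scene. Friction and masses are not known exactly. Their poses are not given: they have to be found in the camera images.
- gauge_jig: fixed plywood base 220 (x) by 180 (y) by 14 mm; origin under its middle, on the bench; +x, away from the robot, runs along two lanes (y = 55 and -55 mm) to the pins. Each lane: two 8 mm rods from x = -106 mm to the stop block at +75, tops 39 mm up, 34 mm wide overall, on which a sleeve lies, axis 55 mm up, overhanging them. Near ends rest in a 36 mm high block
- pin_left_tip (a point): centre of the free end (nose) of the left lane's gauge pin (the lane on the jig's +y side). Brass pin, 18 mm diameter, level, pointing back along the lane (jig -x), 38 mm long from the face of its blue stop block (60 mm wide, 80 mm high) to this nose; on the axis of a sleeve lying on the rods
- pin_right_tip (a point): centre of the free end (nose) of the right lane's gauge pin (the lane on the jig's -y side). Brass pin, 18 mm diameter, level, pointing back along the lane (jig -x), 38 mm long from the face of its blue stop block (60 mm wide, 80 mm high) to this nose; on the axis of a sleeve lying on the rods
- pin_left_home (a point): where the middle of a sleeve lies when fully home on the left pin, its far end against the stop block: on the pin's axis, 15.5 mm beyond the nose (jig +x), at jig x = 52.5 mm; a sleeve stopped by the nose stays 38 mm short of this point
- pin_right_home (a point): where the middle of a sleeve lies when fully home on the right pin, its far end against the stop block: on the pin's axis, 15.5 mm beyond the nose (jig +x), at jig x = 52.5 mm; a sleeve stopped by the nose stays 38 mm short of this point
- sleeve_a: turned light-wood tube, 40 mm outside diameter, 45 mm long, about 80 g, slides under 1 N; origin at its middle on its axis, x along the bore. Starts on either lane of the jig, in line with that lane's pin, its end 50 to 80 mm short of the nose. One sleeve is bored 22 mm and slides over the 18 mm pin, the other 14 mm and is stopped by the nose; alike outside
- sleeve_b: turned light-wood tube, 40 mm outside diameter, 45 mm long, about 80 g, slides under 1 N; origin at its middle on its axis, x along the bore. Starts on the lane that sleeve_a does not take, 50 to 80 mm short of the nose
- red_bin: red, empty, for rejects: open-topped fixed plastic bin, 150 (x) by 180 (y) by 55 mm high, walls and floor 4 mm; origin under its middle, on the bench
- blue_bin: blue, holding dark dowels, not used: open-topped fixed plastic bin, 150 (x) by 180 (y) by 55 mm high, walls and floor 4 mm; origin under its middle, on the bench
- thread_cone: bystander: loose black cone of thread, 52 mm diameter, 100 mm high, origin under its middle
- glue_bottle: bystander: loose yellow glue bottle, 52 mm diameter, 130 mm high, origin under its middle
- screwdriver: bystander: loose screwdriver lying on the bench, about 200 mm long, along its x
- puppet_head: bystander: loose wooden puppet head with a red pointed hat on a round foot, 75 mm wide, 140 mm high, origin under its middle
- mug: bystander: loose white mug, 80 mm diameter, 90 mm high, origin under its middle
Mind the look-alikes: they are no part of the job. What is shaped like the sleeve_b but black, purple or yellow is not meant.

How it is judged:
By the outcome, as a careful person would: the job done as asked, in the order asked, and still so for the second after the job is handed in, with the robot touching nothing.
It also fails if it takes over 58 s, if anything falls off the work surface, if the arm or the gripper's body presses on something with over 40 N, if the wrist force passes 120 N, or if a joint passes its speed limit or range.

## Working session

There is one attempt and no reset: what is moved stays moved. The work goes in short steps, Python scripts to look and compute and a shell command to move; the robot and the scene stay as the last step left them, time stands still between calls to the robot, and variables do not carry over. Pictures are saved under pics/ and viewed, at most 10 in all, crops included, and the job is handed in when it is done.

```bash
mkdir -p pics; python3 - <<'E'
from rig import manip
import cv2,pickle
d={n:manip.get_image(n) for n in("top","scene")}
pickle.dump(d,open("im0.pkl","wb"))
for n in d: cv2.imwrite(f"pics/{n}0.png",d[n]["pixels"])
for n in d: print(n,d[n]["pose"].round(3).tolist(),d[n]["fx"],d[n]["D"])
s=manip.get_state();print(s,manip.grip_point_offset)
E
```

```text
top [[0.014, -0.98, 0.199, 0.282], [-1.0, -0.014, -0.0, 0.046], [0.003, -0.198, -0.98, 1.627], [0.0, 0.0, 0.0, 1.0]] 405.2805866209853 [-5.52091682e-05  0.00000000e+00  0.00000000e+00  0.00000000e+00
  0.00000000e+00]
scene [[0.454, 0.547, -0.703, 1.485], [0.891, -0.296, 0.345, -0.403], [-0.019, -0.783, -0.622, 0.843], [0.0, 0.0, 0.0, 1.0]] 401.54096253222775 [0.03201376 0.         0.         0.         0.        ]
{'clock': 0.1, 'qpos': array([-1.37302538e+00,  2.76544281e-01,  1.50601863e+00, -7.09832170e-06,
        1.36068041e+00, -1.21001498e-01]), 'qd': array([ 0.00072182, -0.00160748, -0.00276296, -0.00148706,  0.00065078,
        0.00033399]), 'effort': array([ 1.89854363e-03, -4.17698765e+01, -2.46404618e+01, -1.67028111e-04,
        5.73807542e-03,  9.84272077e-07]), 'position': array([ 0.18010455, -0.54557206,  0.23051424]), 'ee_rot': array([-8.24588769e-04,  9.87324429e-01,  1.58712919e-01, -3.51402169e-05]), 'contact_force': array([ 0.36140667, -0.33183761, -0.60021693]), 'moment': array([-0.0470774 , -0.00795409, -0.01078194]), 'gripper_force': 0.0, 'width': 0.08566827940537601} 0.0187
```

View pics/top0.png

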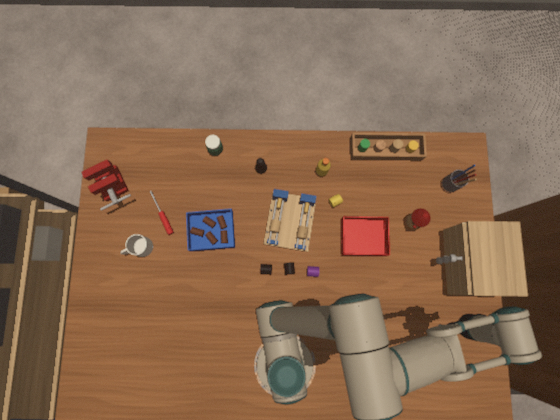

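View pics/scene0.png

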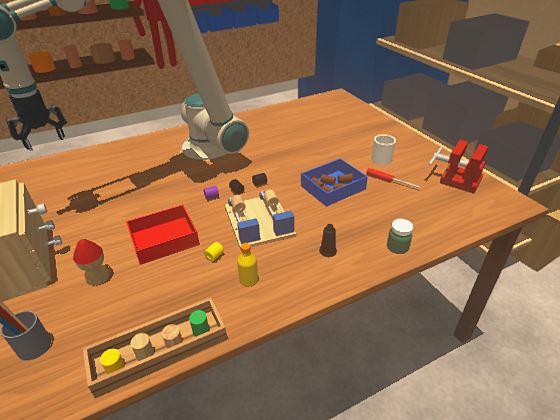

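The top view shows the jig near (290,222) with its blue blocks at (280,195) and (307,199), the sleeves near (276,226) and (302,232), and the red bin at (365,237). The scene view agrees, with blocks at (248,230) and (283,222). I'll measure from these views, then look with the wrist camera.

```bash
cat > h.py <<'E'
import numpy as np,cv2
def K(i): return np.array([[i["fx"],0,i["cx"]],[0,i["fy"],i["cy"]],[0,0,1.]])
def cloud(i):
    h,w=i["depth"].shape;u,v=np.meshgrid(np.arange(w),np.arange(h))
    n=cv2.undistortPoints(np.stack([u,v],-1).reshape(-1,1,2).astype(float),K(i),i["D"]).reshape(h,w,2)
    P=np.dstack([n,np.ones((h,w))])*i["depth"][...,None]
    return P@i["pose"][:3,:3].T+i["pose"][:3,3]
def ray(i,uv,z):
    n=cv2.undistortPoints(np.array(uv,float).reshape(-1,1,2),K(i),i["D"]).reshape(-1,2)
    d=np.c_[n,np.ones(len(n))]@i["pose"][:3,:3].T;o=i["pose"][:3,3]
    return o+d*((z-o[2])/d[:,2])[:,None]
def hsv(i): return cv2.cvtColor(i["pixels"],cv2.COLOR_BGR2HSV)
E
python3 - <<'E'
import pickle;from h import *
d=pickle.load(open("im0.pkl","rb"))
for n in d:
    i=d[n];P=cloud(i);H=hsv(i)
    blue=(H[...,0]>95)&(H[...,0]<130)&(H[...,1]>110)&(P[...,2]>.07)&(P[...,2]<.095)&(P[...,0]>.2)&(P[...,0]<.8)
    red=((H[...,0]<6)|(H[...,0]>174))&(H[...,1]>150)&(P[...,2]<.07)&(P[...,2]>.045)&(P[...,0]>.2)&(P[...,0]<.8)&(abs(P[...,1])<.6)
    wood=(H[...,0]>8)&(H[...,0]<30)&(P[...,2]>.055)&(P[...,2]<.082)&(P[...,0]>.3)&(P[...,0]<.7)&(abs(P[...,1])<.3)
    for nm,m in(("blue",blue),("red",red),("wood",wood)):
        c,l,s,_=cv2.connectedComponentsWithStats(m.astype(np.uint8))
        for k in range(1,c):
            if s[k,4]>12:
                Q=P[l==k];print(n,nm,s[k].tolist(),Q.mean(0).round(3),Q.min(0).round(3),Q.max(0).round(3))
E
```

```text
top blue [274, 190, 14, 8, 81] [0.65  0.025 0.08 ] [ 0.636 -0.001  0.072] [0.664 0.05  0.092]
top blue [301, 194, 14, 9, 84] [ 0.633 -0.083  0.08 ] [ 0.616 -0.107  0.072] [ 0.65  -0.056  0.089]
top red [342, 217, 48, 39, 204] [ 0.496 -0.32   0.053] [ 0.417 -0.401  0.045] [ 0.568 -0.219  0.066]
top wood [276, 197, 7, 11, 44] [0.619 0.032 0.062] [0.598 0.018 0.056] [0.637 0.042 0.075]
top wood [304, 202, 6, 11, 44] [ 0.602 -0.077  0.063] [ 0.58  -0.088  0.056] [ 0.619 -0.069  0.079]
top wood [269, 220, 12, 13, 115] [0.524 0.046 0.07 ] [0.5   0.025 0.055] [0.546 0.068 0.081]
top wood [297, 226, 11, 13, 117] [ 0.5  -0.06  0.07] [ 0.477 -0.08   0.055] [ 0.525 -0.041  0.082]
scene blue [273, 211, 21, 9, 107] [0.653 0.023 0.077] [ 0.637 -0.006  0.073] [0.671 0.051 0.079]
scene blue [238, 219, 21, 9, 118] [ 0.636 -0.085  0.078] [ 0.62  -0.115  0.074] [ 0.653 -0.057  0.082]
scene blue [13, 330, 7, 5, 18] [ 0.743 -0.685  0.087] [ 0.739 -0.689  0.077] [ 0.746 -0.683  0.095]
scene red [126, 205, 71, 47, 374] [ 0.503 -0.313  0.05 ] [ 0.418 -0.402  0.045] [ 0.575 -0.224  0.057]
scene wood [264, 190, 15, 12, 117] [0.531 0.039 0.066] [0.502 0.022 0.055] [0.552 0.061 0.074]
scene wood [231, 195, 14, 14, 133] [ 0.508 -0.068  0.066] [ 0.478 -0.087  0.055] [ 0.528 -0.046  0.074]
scene wood [276, 209, 6, 5, 18] [0.611 0.028 0.061] [0.598 0.014 0.057] [0.638 0.036 0.079]
scene wood [242, 217, 6, 4, 18] [ 0.595 -0.08   0.061] [ 0.585 -0.087  0.058] [ 0.623 -0.072  0.079]
```

```bash
python3 -m pendant '[{"tx":5,"ty":10,"tz":7,"az":-10,"jaw":1},{"tx":8,"ty":18,"tz":9,"az":-18},{"tx":12,"ty":26,"tz":10,"az":-27},{"tx":16,"ty":34,"tz":10,"az":-27},{"tx":20,"ty":42,"tz":10,"az":-27},{"tx":23,"ty":48,"tz":10,"az":-27},{"tx":25,"ty":54,"tz":10,"az":-27},{"tx":25,"ty":54,"tz":10,"az":-27},{"tx":25,"ty":54,"tz":10,"az":-27},{"tx":25,"ty":54,"tz":10,"az":-27}]'
python3 - <<'E'
from rig import manip
import cv2,pickle
i=manip.get_image("wrist");pickle.dump(i,open("w1.pkl","wb"));cv2.imwrite("pics/w1.png",i["pixels"])
print(i["pose"].round(3).tolist(),i["fx"])
E
```

```text
[[0.315, -0.911, -0.267, 0.248], [-0.949, -0.302, -0.087, -0.523], [-0.001, 0.281, -0.96, 0.373], [0.0, 0.0, 0.0, 1.0]] 366.3353095987348invalid input at $[0]: expected keys jaw, tx, ty, tz, ax, ay, az
```

View pics/w1.png

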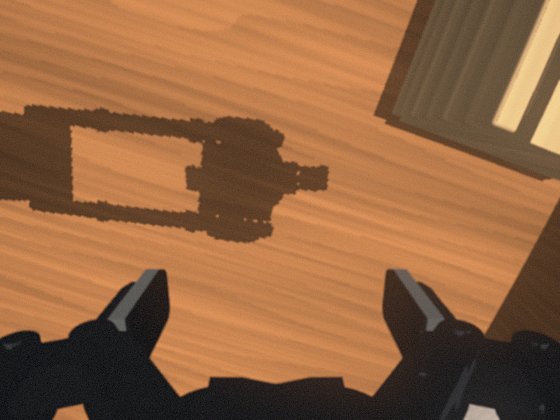

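The wrist picture shows only the bench, because the move was refused: every row needs all the keys.

```bash
python3 -m pendant '[{"jaw":1,"tx":4,"ty":5,"tz":6,"ax":0,"ay":0,"az":-9},{"jaw":1,"tx":7,"ty":11,"tz":10,"ax":0,"ay":0,"az":-18},{"jaw":1,"tx":11,"ty":17,"tz":13,"ax":0,"ay":0,"az":-27},{"jaw":1,"tx":14,"ty":23,"tz":14,"ax":0,"ay":0,"az":-27},{"jaw":1,"tx":18,"ty":29,"tz":14,"ax":0,"ay":0,"az":-27},{"jaw":1,"tx":22,"ty":35,"tz":14,"ax":0,"ay":0,"az":-27},{"jaw":1,"tx":25,"ty":40,"tz":14,"ax":0,"ay":0,"az":-27},{"jaw":1,"tx":28,"ty":46,"tz":14,"ax":0,"ay":0,"az":-27},{"jaw":1,"tx":30,"ty":51,"tz":14,"ax":0,"ay":0,"az":-27},{"jaw":1,"tx":30,"ty":54,"tz":14,"ax":0,"ay":0,"az":-27}]'
python3 -m pendant '[{"jaw":1,"tx":0,"ty":0,"tz":0,"ax":0,"ay":0,"az":0},{"jaw":1,"tx":0,"ty":0,"tz":0,"ax":0,"ay":0,"az":0},{"jaw":1,"tx":0,"ty":0,"tz":0,"ax":0,"ay":0,"az":0}]'
python3 - <<'E'
from rig import manip
import cv2,pickle
i=manip.get_image("wrist");pickle.dump(i,open("w1.pkl","wb"));cv2.imwrite("pics/w2.png",i["pixels"])
print(i["pose"].round(3).tolist(),i["fx"])
E
```

```text
clock: 1.4
position: [0.4708, -0.0354, 0.3707]
ee_rot: [0.0, 0.997, -0.076, 0.0]
contact_force: [0.3, -0.8, -0.6]
width: 0.0854
gripper_force: 0.0
clock: 1.78
position: [0.4696, -0.0385, 0.371]
ee_rot: [0.0, 0.997, -0.077, -0.0]
contact_force: [0.4, -0.5, -0.6]
width: 0.0852
gripper_force: 0.0
[[-0.153, -0.948, -0.278, 0.541], [-0.988, 0.147, 0.042, -0.049], [0.001, 0.281, -0.96, 0.514], [0.0, 0.0, 0.0, 1.0]] 366.3353095987348
```

View pics/w2.png

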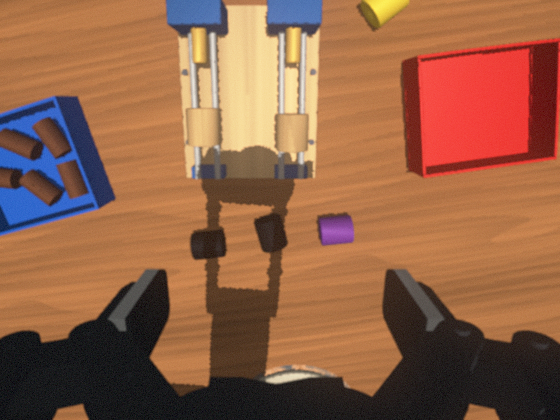

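The wrist view shows the sleeves at (203,127) and (292,132), pins at (199,45) and (293,45), blocks along the top edge, and the red bin at (485,110).

```bash
python3 - <<'E'
import pickle;from h import *
i=pickle.load(open("w1.pkl","rb"));P=cloud(i);H=hsv(i)
def rep(nm,m,mn=40):
    c,l,s,_=cv2.connectedComponentsWithStats(m.astype(np.uint8))
    for k in range(1,c):
        if s[k,4]>mn:
            Q=P[l==k];r=cv2.minAreaRect((Q[:,:2]*1000).astype(np.float32))
            print(nm,s[k].tolist(),Q.mean(0).round(4),np.round(r[0],1),np.round(r[1],1),round(r[2],1),'z',Q[:,2].min().round(3),Q[:,2].max().round(3))
Z=P[...,2];R=np.zeros(Z.shape,bool);R[:200,150:340]=1
rep("sleeve",R&(Z>.052)&(Z<.085)&(P[...,0]<.56)&(P[...,0]>.45))
rep("pin",R&(Z>.05)&(Z<.07)&(H[...,0]>12)&(H[...,0]<35)&(H[...,1]>90)&(P[...,0]>.57))
rep("base",R&(Z>.009)&(Z<.02)&(P[...,0]<.66)&(abs(P[...,1])<.2),400)
rep("block",R&(H[...,0]>95)&(H[...,0]<130)&(Z>.074)&(Z<.09))
R[:]=0;R[20:200,380:]=1
rep("bin",R&(Z>.045)&(Z<.065))
E
```

```text
sleeve [186, 108, 33, 38, 1209] [0.5264 0.0407 0.0703] [526.1  43. ] [38.6 44. ] 79.8 z 0.055 0.077
sleeve [276, 114, 33, 38, 1215] [ 0.503  -0.0632  0.0702] [502.1 -63.9] [39.5 44.2] 80.5 z 0.054 0.076
pin [191, 27, 16, 37, 526] [0.6175 0.0279 0.062 ] [617.6  28.8] [16.5 38. ] 80.6 z 0.052 0.067
pin [285, 27, 17, 37, 544] [ 0.6005 -0.0789  0.0622] [600.6 -79.2] [17.7 39.3] 78.7 z 0.05 0.067
base [216, 5, 62, 173, 9393] [ 0.5544 -0.0146  0.0141] [554.6 -14. ] [ 78.7 219.1] 81.3 z 0.011 0.02
base [304, 30, 16, 148, 1596] [ 0.5351 -0.0969  0.0142] [527.2 -95. ] [ 16.8 189. ] 80.8 z 0.01 0.02
base [178, 33, 17, 145, 1095] [0.564  0.0668 0.0141] [551.3  68.4] [ 13.9 187. ] 81.1 z 0.011 0.018
base [196, 34, 16, 74, 720] [0.5813 0.0381 0.0141] [593.   37.1] [19.2 89.6] 81.3 z 0.011 0.019
base [285, 61, 15, 53, 714] [ 0.5546 -0.073   0.0142] [555.5 -73.6] [18.3 65.4] 81.6 z 0.012 0.017
block [166, 0, 56, 26, 1388] [0.6484 0.0239 0.0799] [648.7  24.2] [59.  25.9] 80.7 z 0.074 0.083
block [267, 0, 55, 26, 1354] [ 0.6314 -0.0841  0.08  ] [631.5 -84. ] [59.  24.8] 81.5 z 0.074 0.083
bin [414, 38, 146, 140, 2734] [ 0.4938 -0.3188  0.0527] [ 493.9 -312.9] [181.9 150.9] 89.7 z 0.045 0.058
```

```bash
python3 -m pendant '[{"jaw":-1,"tx":0.3,"ty":4.5,"tz":-4,"ax":0,"ay":0,"az":0},{"jaw":-1,"tx":0.6,"ty":9,"tz":-8,"ax":0,"ay":0,"az":0},{"jaw":-1,"tx":0.6,"ty":9,"tz":-14,"ax":0,"ay":0,"az":0},{"jaw":-1,"tx":0.6,"ty":9,"tz":-20,"ax":0,"ay":0,"az":0},{"jaw":-1,"tx":0.6,"ty":9,"tz":-24,"ax":0,"ay":0,"az":0},{"jaw":-1,"tx":0.6,"ty":9,"tz":-24,"ax":0,"ay":0,"az":0},{"jaw":-1,"tx":0.6,"ty":9,"tz":-29,"ax":0,"ay":0,"az":0},{"jaw":-1,"tx":0.6,"ty":9,"tz":-32.3,"ax":0,"ay":0,"az":0},{"jaw":-1,"tx":0.6,"ty":9,"tz":-32.3,"ax":0,"ay":0,"az":0},{"jaw":-1,"tx":0.6,"ty":9,"tz":-32.3,"ax":0,"ay":0,"az":0}]' 40
```

```text
clock: 3.08
position: [0.4782, 0.0522, 0.0502]
ee_rot: [-0.0, 0.997, -0.077, 0.002]
contact_force: [-0.5, 1.0, 0.5]
width: -0.0002
gripper_force: 0.0
```

```bash
python3 -m pendant '[{"jaw":-1,"tx":0.69,"ty":-0.11,"tz":0,"ax":0,"ay":0,"az":0},{"jaw":-1,"tx":1.28,"ty":-0.2,"tz":0,"ax":0,"ay":0,"az":0},{"jaw":-1,"tx":1.88,"ty":-0.29,"tz":0,"ax":0,"ay":0,"az":0},{"jaw":-1,"tx":2.47,"ty":-0.38,"tz":0,"ax":0,"ay":0,"az":0},{"jaw":-1,"tx":3.06,"ty":-0.47,"tz":0,"ax":0,"ay":0,"az":0},{"jaw":-1,"tx":3.66,"ty":-0.57,"tz":0,"ax":0,"ay":0,"az":0},{"jaw":-1,"tx":4.25,"ty":-0.66,"tz":0,"ax":0,"ay":0,"az":0},{"jaw":-1,"tx":4.84,"ty":-0.75,"tz":0,"ax":0,"ay":0,"az":0},{"jaw":-1,"tx":5.43,"ty":-0.84,"tz":0,"ax":0,"ay":0,"az":0},{"jaw":-1,"tx":5.83,"ty":-0.9,"tz":0,"ax":0,"ay":0,"az":0}]'
python3 -m pendant '[{"jaw":-1,"tx":0.2,"ty":-0.03,"tz":0,"ax":0,"ay":0,"az":0},{"jaw":-1,"tx":0.4,"ty":-0.06,"tz":0,"ax":0,"ay":0,"az":0}]'
python3 -m pendant '[{"jaw":-1,"tx":0.2,"ty":-0.03,"tz":0,"ax":0,"ay":0,"az":0},{"jaw":-1,"tx":0.4,"ty":-0.06,"tz":0,"ax":0,"ay":0,"az":0}]'
```

```text
clock: 4.32
position: [0.5348, 0.0436, 0.0481]
ee_rot: [0.0, 0.997, -0.076, 0.0]
contact_force: [-1.7, -0.1, 1.1]
width: -0.0
gripper_force: 0.7
clock: 4.58
position: [0.5381, 0.0431, 0.048]
ee_rot: [0.0, 0.997, -0.076, -0.0]
contact_force: [-1.4, 0.3, 0.2]
width: -0.0002
gripper_force: 0.7
clock: 4.82
position: [0.5423, 0.0425, 0.0481]
ee_rot: [0.0, 0.997, -0.076, 0.0]
contact_force: [-0.7, 0.3, 1.2]
width: 0.0002
gripper_force: 0.6
```

```bash
for k in 1 ; do python3 -m pendant '[{"jaw":-1,"tx":0.2,"ty":-0.03,"tz":0,"ax":0,"ay":0,"az":0},{"jaw":-1,"tx":0.4,"ty":-0.06,"tz":0,"ax":0,"ay":0,"az":0}]'; done
python3 -m pendant '[{"jaw":-1,"tx":0.2,"ty":-0.03,"tz":0,"ax":0,"ay":0,"az":0},{"jaw":-1,"tx":0.3,"ty":-0.05,"tz":0,"ax":0,"ay":0,"az":0}]'
```

```text
clock: 5.08
position: [0.5463, 0.0419, 0.0481]
ee_rot: [0.0, 0.997, -0.076, -0.0]
contact_force: [-1.0, 0.4, 1.0]
width: -0.0
gripper_force: 0.7
clock: 5.32
position: [0.5494, 0.0414, 0.0481]
ee_rot: [0.0, 0.997, -0.076, 0.0]
contact_force: [-1.2, -0.1, 0.1]
width: 0.0002
gripper_force: 0.7
```

```bash
python3 -m pendant '[{"jaw":-1,"tx":0.2,"ty":-0.03,"tz":0,"ax":0,"ay":0,"az":0},{"jaw":-1,"tx":0.4,"ty":-0.06,"tz":0,"ax":0,"ay":0,"az":0}]'
python3 -m pendant '[{"jaw":-1,"tx":0.2,"ty":-0.03,"tz":0,"ax":0,"ay":0,"az":0},{"jaw":-1,"tx":0.3,"ty":-0.05,"tz":0,"ax":0,"ay":0,"az":0}]'
python3 - <<'E'
from rig import manip
from h import *
i=manip.get_image("wrist");P=cloud(i);Z=P[...,2];cv2.imwrite("pics/w3.png",i["pixels"])
i=manip.get_image("top");P=cloud(i);Z=P[...,2]
m=(Z>.055)&(Z<.085)&(P[...,0]>.45)&(P[...,0]<.7)&(P[...,1]>-.02)&(P[...,1]<.09)
print(P[m].min(0),P[m].max(0))
E
```

```text
clock: 5.58
position: [0.5534, 0.0408, 0.0481]
ee_rot: [0.0, 0.997, -0.076, 0.0]
contact_force: [-0.7, 0.6, 0.4]
width: -0.0002
gripper_force: 0.7
clock: 5.82
position: [0.5564, 0.0403, 0.0481]
ee_rot: [0.0, 0.997, -0.076, 0.0]
contact_force: [-1.0, 0.6, 0.2]
width: -0.0001
gripper_force: 0.7Traceback (most recent call last):
  File "<stdin>", line 6, in <module>
    return umr_minimum(a, axis, None, out, keepdims, initial, where)
ValueError: zero-size array to reduction operation minimum which has no identity
```

View pics/w3.png

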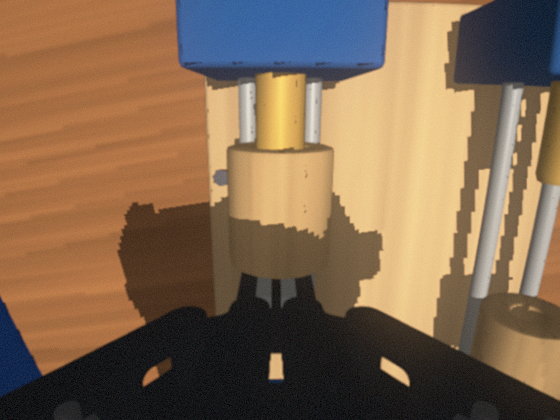

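The left sleeve (280,205) is already over the pin nose, with about half the pin showing up to the block at y≈75. The force stays around 1 N, so this one fits; I'll push it home.

```bash
python3 -m pendant '[{"jaw":-1,"tx":0.4,"ty":-0.06,"tz":0,"ax":0,"ay":0,"az":0},{"jaw":-1,"tx":0.8,"ty":-0.12,"tz":0,"ax":0,"ay":0,"az":0},{"jaw":-1,"tx":1.2,"ty":-0.18,"tz":0,"ax":0,"ay":0,"az":0},{"jaw":-1,"tx":1.5,"ty":-0.23,"tz":0,"ax":0,"ay":0,"az":0},{"jaw":-1,"tx":1.7,"ty":-0.26,"tz":0,"ax":0,"ay":0,"az":0}]'
python3 -m pendant '[{"jaw":-1,"tx":0.2,"ty":-0.03,"tz":0,"ax":0,"ay":0,"az":0},{"jaw":-1,"tx":0.3,"ty":-0.04,"tz":0,"ax":0,"ay":0,"az":0}]'
python3 -m pendant '[{"jaw":-1,"tx":0.2,"ty":-0.03,"tz":0,"ax":0,"ay":0,"az":0},{"jaw":-1,"tx":0.3,"ty":-0.04,"tz":0,"ax":0,"ay":0,"az":0}]'
```

```text
clock: 6.55
position: [0.5734, 0.0377, 0.0481]
ee_rot: [0.0, 0.997, -0.076, -0.0]
contact_force: [-0.7, -0.4, 2.0]
width: -0.0002
gripper_force: 0.8
clock: 6.8
position: [0.5763, 0.0373, 0.0481]
ee_rot: [0.0, 0.997, -0.076, -0.0]
contact_force: [-1.1, -0.5, 0.6]
width: 0.0001
gripper_force: 0.8
clock: 7.05
position: [0.5794, 0.0369, 0.0481]
ee_rot: [0.0, 0.997, -0.076, 0.0]
contact_force: [-1.3, -0.4, 0.4]
width: 0.0
gripper_force: 0.9
```

```bash
python3 -m pendant '[{"jaw":-1,"tx":0.1,"ty":-0.015,"tz":0,"ax":0,"ay":0,"az":0},{"jaw":-1,"tx":0.2,"ty":-0.03,"tz":0,"ax":0,"ay":0,"az":0}]'
python3 -m pendant '[{"jaw":-1,"tx":0.1,"ty":-0.015,"tz":0,"ax":0,"ay":0,"az":0},{"jaw":-1,"tx":0.15,"ty":-0.02,"tz":0,"ax":0,"ay":0,"az":0}]'
python3 - <<'E'
from rig import manip
from h import *
i=manip.get_image("wrist");P=cloud(i);Z=P[...,2];cv2.imwrite("pics/w4.png",i["pixels"])
u=np.array([.988,-.153]);s=(P[...,:2]-[.554,-.0165])@u;t=(P[...,:2]-[.554,-.0165])@[.153,.988]
H=hsv(i)
m=(abs(t-.055)<.004)&(Z>.065)&(Z<.078)&(H[...,0]<30)&(H[...,2]>60);print("sleeve s",s[m].min(),s[m].max())
m=(abs(t-.055)<.02)&(Z>.03)&(Z<.078)&(H[...,0]>95)&(H[...,0]<130)&(s>.05);print("face",np.percentile(s[m],[2,10,50]) if m.any() else 0)
E
```

```text
clock: 7.3
position: [0.5811, 0.0366, 0.0481]
ee_rot: [0.0, 0.997, -0.076, -0.0]
contact_force: [-3.3, -0.0, 1.6]
width: -0.0001
gripper_force: 1.9
clock: 7.55
position: [0.581, 0.0365, 0.048]
ee_rot: [0.0, 0.997, -0.076, -0.002]
contact_force: [-6.6, 0.3, 4.1]
width: 0.0
gripper_force: 3.0
sleeve s 0.029295821611180238 0.07475391514002663
face [0.07532702 0.07534333 0.09859482]
```

View pics/w4.png

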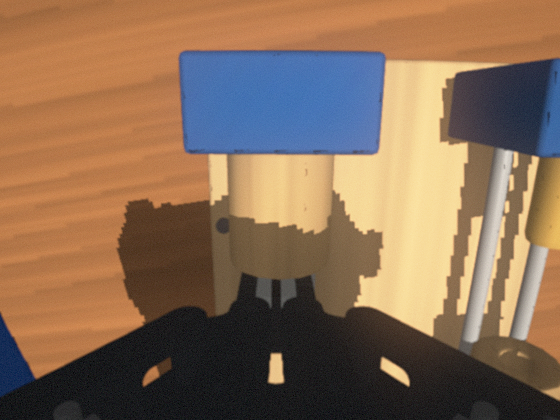

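The sleeve is flush against the blue block (280,155) with no pin visible, and the force has risen to 6.6 N, so it is home. Next is the right lane.

```bash
python3 -m pendant '[{"jaw":-1,"tx":-1.5,"ty":0.23,"tz":0,"ax":0,"ay":0,"az":0},{"jaw":-1,"tx":-3,"ty":0.46,"tz":1,"ax":0,"ay":0,"az":0},{"jaw":-1,"tx":-4,"ty":0.6,"tz":6,"ax":0,"ay":0,"az":0},{"jaw":-1,"tx":-7,"ty":-3,"tz":8,"ax":0,"ay":0,"az":0},{"jaw":-1,"tx":-11,"ty":-7,"tz":8,"ax":0,"ay":0,"az":0},{"jaw":-1,"tx":-12.8,"ty":-9.3,"tz":8,"ax":0,"ay":0,"az":0},{"jaw":-1,"tx":-12.8,"ty":-9.3,"tz":6,"ax":0,"ay":0,"az":0},{"jaw":-1,"tx":-12.8,"ty":-9.3,"tz":2,"ax":0,"ay":0,"az":0},{"jaw":-1,"tx":-12.8,"ty":-9.3,"tz":0,"ax":0,"ay":0,"az":0},{"jaw":-1,"tx":-12.8,"ty":-9.3,"tz":0,"ax":0,"ay":0,"az":0}]'
```

```text
clock: 8.85
position: [0.4534, -0.0561, 0.0475]
ee_rot: [-0.0, 0.997, -0.076, -0.001]
contact_force: [0.8, 0.2, -0.6]
width: 0.0
gripper_force: 0.0
```

```bash
python3 -m pendant '[{"jaw":-1,"tx":0.9,"ty":-0.14,"tz":0,"ax":0,"ay":0,"az":0},{"jaw":-1,"tx":1.6,"ty":-0.25,"tz":0,"ax":0,"ay":0,"az":0},{"jaw":-1,"tx":2.3,"ty":-0.36,"tz":0,"ax":0,"ay":0,"az":0},{"jaw":-1,"tx":3,"ty":-0.46,"tz":0,"ax":0,"ay":0,"az":0},{"jaw":-1,"tx":3.7,"ty":-0.57,"tz":0,"ax":0,"ay":0,"az":0},{"jaw":-1,"tx":4.4,"ty":-0.68,"tz":0,"ax":0,"ay":0,"az":0},{"jaw":-1,"tx":5.1,"ty":-0.79,"tz":0,"ax":0,"ay":0,"az":0},{"jaw":-1,"tx":5.8,"ty":-0.9,"tz":0,"ax":0,"ay":0,"az":0},{"jaw":-1,"tx":6.3,"ty":-0.98,"tz":0,"ax":0,"ay":0,"az":0},{"jaw":-1,"tx":6.7,"ty":-1.04,"tz":0,"ax":0,"ay":0,"az":0}]'
python3 -m pendant '[{"jaw":-1,"tx":0.2,"ty":-0.03,"tz":0,"ax":0,"ay":0,"az":0},{"jaw":-1,"tx":0.4,"ty":-0.06,"tz":0,"ax":0,"ay":0,"az":0}]'
python3 -m pendant '[{"jaw":-1,"tx":0.15,"ty":-0.02,"tz":0,"ax":0,"ay":0,"az":0},{"jaw":-1,"tx":0.3,"ty":-0.04,"tz":0,"ax":0,"ay":0,"az":0}]'
```

```text
clock: 10.1
position: [0.5221, -0.067, 0.048]
ee_rot: [0.0, 0.997, -0.076, -0.0]
contact_force: [-1.1, -1.0, -0.3]
width: -0.0
gripper_force: 0.4
clock: 10.35
position: [0.5256, -0.0675, 0.048]
ee_rot: [0.0, 0.997, -0.076, -0.0]
contact_force: [-1.0, 0.2, -0.1]
width: -0.0
gripper_force: 0.4
clock: 10.6
position: [0.5262, -0.0676, 0.0479]
ee_rot: [-0.0, 0.997, -0.076, -0.003]
contact_force: [-8.4, -0.2, 6.0]
width: 0.0003
gripper_force: 3.8
```

The right sleeve stopped at the nose as predicted (8 N, 38 mm short), so it is the reject. I'll pick it up.

```bash
python3 -m pendant '[{"jaw":-1,"tx":-1.5,"ty":0.23,"tz":0,"ax":0,"ay":0,"az":0},{"jaw":-1,"tx":-2,"ty":0.3,"tz":4,"ax":0,"ay":0,"az":0},{"jaw":1,"tx":-1,"ty":0.15,"tz":9.5,"ax":0,"ay":0,"az":0},{"jaw":1,"tx":3.1,"ty":-0.5,"tz":9.5,"ax":0,"ay":0,"az":0},{"jaw":1,"tx":3.1,"ty":-0.5,"tz":9.5,"ax":0,"ay":0,"az":0},{"jaw":1,"tx":3.1,"ty":-0.5,"tz":9.5,"ax":0,"ay":0,"az":0},{"jaw":1,"tx":3.1,"ty":-0.5,"tz":9.5,"ax":0,"ay":0,"az":0},{"jaw":1,"tx":3.1,"ty":-0.5,"tz":9.5,"ax":0,"ay":0,"az":0}]'
python3 - <<'E'
from rig import manip
from h import *
i=manip.get_image("wrist");P=cloud(i);Z=P[...,2];cv2.imwrite("pics/w5.png",i["pixels"])
d=P[...,:2]-[.554,-.0165];s=d@[.988,-.153];t=d@[.153,.988]
m=(Z>.068)&(Z<.078)&(t<-.02)&(t>-.09)&(s<.06)&(s>-.06);print(s[m].min(),s[m].max(),t[m].min(),t[m].max(),P[m].mean(0))
print(manip.get_state()["position"])
E
```

```text
clock: 11.6
position: [0.5589, -0.0727, 0.1427]
ee_rot: [-0.0, 0.997, -0.076, -0.0]
contact_force: [-0.4, -0.1, 0.3]
width: 0.0852
gripper_force: 0.0
-0.007788749336586 0.03714864801923288 -0.07016345676720279 -0.03953718867337681 [ 0.56126245 -0.07301853  0.0724549 ]
[ 0.55910877 -0.07282323  0.14286997]
```

View pics/w5.png

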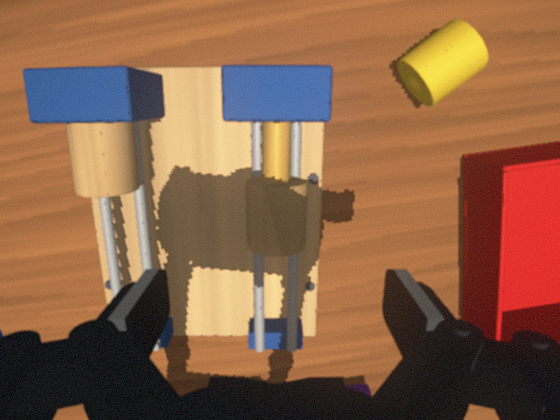

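The left sleeve is home (102,158), and the right one (276,215) sits against the pin nose with the pin fully exposed. The TCP is centred over it, so I'll descend and grip.

```bash
python3 -m pendant '[{"jaw":1,"tx":0,"ty":0,"tz":-5,"ax":0,"ay":0,"az":0},{"jaw":1,"tx":0,"ty":0,"tz":-9,"ax":0,"ay":0,"az":0},{"jaw":1,"tx":0,"ty":0,"tz":-10.5,"ax":0,"ay":0,"az":0},{"jaw":1,"tx":0,"ty":0,"tz":-10.5,"ax":0,"ay":0,"az":0},{"jaw":-1,"tx":0,"ty":0,"tz":-10.5,"ax":0,"ay":0,"az":0},{"jaw":-1,"tx":0,"ty":0,"tz":-10.5,"ax":0,"ay":0,"az":0},{"jaw":-1,"tx":0,"ty":0,"tz":-10.5,"ax":0,"ay":0,"az":0},{"jaw":-1,"tx":0,"ty":0,"tz":-10.5,"ax":0,"ay":0,"az":0},{"jaw":-1,"tx":0,"ty":0,"tz":-10.5,"ax":0,"ay":0,"az":0}]' 40
python3 -m pendant '[{"jaw":-1,"tx":0,"ty":0,"tz":1,"ax":0,"ay":0,"az":0},{"jaw":-1,"tx":0,"ty":0,"tz":4,"ax":0,"ay":0,"az":0},{"jaw":-1,"tx":0,"ty":0,"tz":9,"ax":0,"ay":0,"az":0},{"jaw":-1,"tx":0,"ty":0,"tz":11,"ax":0,"ay":0,"az":0},{"jaw":-1,"tx":0,"ty":0,"tz":11,"ax":0,"ay":0,"az":0}]'
```

```text
clock: 12.78
position: [0.5606, -0.073, 0.0396]
ee_rot: [0.0, 0.997, -0.076, 0.001]
contact_force: [-1.4, 0.1, 5.1]
width: 0.0392
gripper_force: 39.8
clock: 13.4
position: [0.5609, -0.0733, 0.1503]
ee_rot: [0.0, 0.997, -0.076, 0.002]
contact_force: [-0.1, 0.2, -0.8]
width: 0.0393
gripper_force: 40.4
```

```bash
python3 -m pendant '[{"jaw":-1,"tx":-1,"ty":-5,"tz":0,"ax":0,"ay":0,"az":4},{"jaw":-1,"tx":-3,"ty":-10,"tz":0,"ax":0,"ay":0,"az":8.8},{"jaw":-1,"tx":-5,"ty":-15,"tz":0,"ax":0,"ay":0,"az":8.8},{"jaw":-1,"tx":-6.7,"ty":-20,"tz":0,"ax":0,"ay":0,"az":8.8},{"jaw":-1,"tx":-6.7,"ty":-24,"tz":0,"ax":0,"ay":0,"az":8.8},{"jaw":-1,"tx":-6.7,"ty":-24,"tz":-4,"ax":0,"ay":0,"az":8.8},{"jaw":-1,"tx":-6.7,"ty":-24,"tz":-8,"ax":0,"ay":0,"az":8.8},{"jaw":-1,"tx":-6.7,"ty":-24,"tz":-11,"ax":0,"ay":0,"az":8.8},{"jaw":-1,"tx":-6.7,"ty":-24,"tz":-12,"ax":0,"ay":0,"az":8.8},{"jaw":-1,"tx":-6.7,"ty":-24,"tz":-12,"ax":0,"ay":0,"az":8.8}]'
```

```text
clock: 14.65
position: [0.4922, -0.3125, 0.0272]
ee_rot: [-0.001, 1.0, 0.001, -0.001]
contact_force: [0.0, 0.2, 0.3]
width: 0.0392
gripper_force: 40.5
```

```bash
python3 -m pendant '[{"jaw":-1,"tx":0,"ty":0,"tz":-1,"ax":0,"ay":0,"az":0},{"jaw":-1,"tx":0,"ty":0,"tz":-1.6,"ax":0,"ay":0,"az":0},{"jaw":-1,"tx":0,"ty":0,"tz":-1.6,"ax":0,"ay":0,"az":0}]'
python3 -m pendant '[{"jaw":0.3,"tx":0,"ty":0,"tz":0,"ax":0,"ay":0,"az":0},{"jaw":0.5,"tx":0,"ty":0,"tz":0,"ax":0,"ay":0,"az":0},{"jaw":0.5,"tx":0,"ty":0,"tz":0,"ax":0,"ay":0,"az":0},{"jaw":0.5,"tx":0,"ty":0,"tz":4,"ax":0,"ay":0,"az":0},{"jaw":0.5,"tx":0,"ty":0,"tz":10,"ax":0,"ay":0,"az":0},{"jaw":0.5,"tx":-4,"ty":0,"tz":16,"ax":0,"ay":0,"az":0},{"jaw":0.5,"tx":-8,"ty":0,"tz":22,"ax":0,"ay":0,"az":0},{"jaw":0.5,"tx":-12,"ty":0,"tz":28,"ax":0,"ay":0,"az":0},{"jaw":0.5,"tx":-12,"ty":0,"tz":28,"ax":0,"ay":0,"az":0}]'
python3 - <<'E'
from rig import manip
from h import *
i=manip.get_image("scene");j=manip.get_image("top")
a=cv2.resize(i["pixels"][150:300,100:320],(440,300));b=cv2.resize(j["pixels"][150:300,200:420],(440,300));cv2.imwrite("pics/end.png",np.vstack([a,b]))
E
```

```text
clock: 15.02
position: [0.4926, -0.3128, 0.012]
ee_rot: [-0.0, 1.0, 0.001, -0.0]
contact_force: [-0.1, 0.7, -0.4]
width: 0.0391
gripper_force: 40.5
clock: 16.15
position: [0.3718, -0.3135, 0.2957]
ee_rot: [0.002, 1.0, 0.0, 0.002]
contact_force: [0.8, -0.2, -0.2]
width: 0.064
gripper_force: 0.0
```

View pics/end.png

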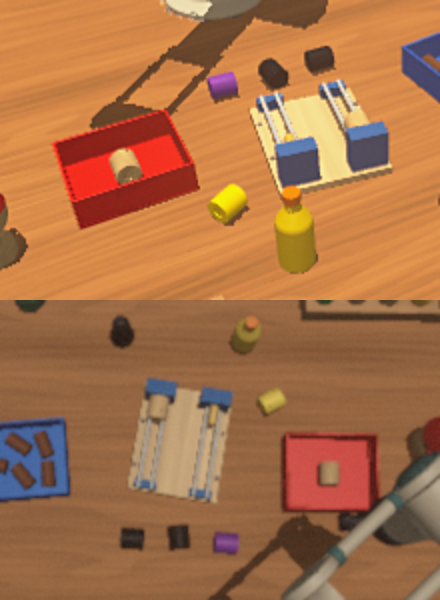

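The reject lies in the red bin (330,473), the fitting sleeve is against the left stop block (158,405), and nothing else has moved.

```bash
python3 -c "
from rig import manip
print(manip.sign_off())"
```

```text
the job is handed in; nothing more can be done
None
```

I tested both sleeves and handed the job in at about 16 s: the left-lane sleeve fits and is fully home against its blue stop block, and the right-lane one, which the pin's nose stopped, lies in the red bin.

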